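Find and seat the radius leaf that fits a round bar

ROBOT

A 6-joint arm with a two-finger parallel gripper is mounted at the origin on a cart in front of the work surface, level with it; the furniture and walls round the work are solid. World frame = base frame: x ahead of the robot, y to its left, z up, the work surface at z = 0. Lengths are in m, angles in degrees, forces in N, time in s.
With the tool pointing down it reaches from about 0.3 to 0.75 m from the base axis. Payload 8.5 kg.
Tool frame: the origin (TCP) lies on the centre line of the jaws, within the pads' length; the fingertips stand 19 mm ahead of it and the grasp point (between the pads) is the TCP (env.tcp_to_tips is the z of the fingertips in the tool frame, in m); z points along the fingers, y is the line along which they close (so a half turn about z gives the same grasp; the last joint's range is limited). The gripper opens to 85 mm and grips with 20 to 120 N. Pads are 22 mm wide; open, the fingers measure 114 mm over their backs; the gripper's body (76 mm by 85 mm) begins 54 mm behind the grasp point. The pads swing forward as they close: fully open they stand 13 mm farther back than shut.
Start: joints at [55.903, 21.807, 74.336, -0, 83.858, -12.336], TCP at [0.204, 0.511, 0.25] pointing down, gripper open.
Joint ranges: [-178.18, 178.18], [-50.72, 133.34], [12.68, 142.11], [-81.47, 261.47], [9.98, 163.14], [-165.26, 165.26]. Speed limits (degrees/s): [136.94, 136.94, 180, 180, 180, 180].

INTERFACE

Orientations are given as a 3x3 rotation matrix whose columns are the frame's x, y, z axes.
In Python, from rig import env gives the robot as it stands.
- The arm moves only by the tool servo_tool, never from a script. Its argument "steps" is a list of rows, each an object of numbers: "tx", "ty", "tz": the shift along the world's x, y, z in cm; "yaw": the turn about the world's z in degrees; "claw": the finger opening in cm, from 0 to 8.54. In form: [{"tx": .., "ty": .., "tz": .., "yaw": .., "claw": ..}, ...]. A call has 1 to 20 rows; each row shifts and turns the commanded pose from where the row before left it; what a row does not reach is not made up. A row lasts 1/10 s, in which the tool goes at most 50 mm and 8.59 degrees, less where a joint would pass 70% of its speed; a pose out of reach is approached as far as the arm can. A call with a gripper value outside its range is refused whole. The fingers move at their own pace and stop on an object; "newtons" is the grip in N (left out, the last holds). Time passes only in rows, so rows that do not move let the fingers close. It gives the time, the measured TCP pose, the force, the opening and the grip force at its end, in the units of the state.
- env.observe(): the state, without advancing time (a new reading comes with each control period).
- env.get_image(name): name is "scene" or "top" or "wrist"; returns (picture, depth): 420x560x3 uint8, red, green, blue; 420x560 float32, m along the optical axis (not along the pixel's ray), 0 where there is no reading.
- env.camera_model(name): a dict with "fovy" (degrees; the focal length in pixels is half the picture's height over the tangent of half this angle, whatever the lens; pixels are square), "cx", "cy" (the principal point, pixels), "T" (4x4, takes a point from camera to world coordinates). Camera axes: x right, y down, z forward; pixel columns grow to the right and rows downward; lengths in m; the calibration is good to about 2 mm. A picture is of the moment at which its call begins: read the wrist's pose just before it. camera_model takes no time and is no camera call; for the wrist camera it gives the pose at the moment of the call.
- env.close_job(): hands the job in; it is judged then, once.
The state is a dict: "time_s": time; "q": joint angles; "qvel": joint speeds; "joint_efforts": joint torques, N m; "position": TCP position; "tool_rot": TCP orientation; "ft_force": force on the tool from outside, world axes, zero at the start; "wrist_torque": the same for the moment, N m; "grip_width": finger opening in m; "gripper_force": force on a finger pad.
Only numpy, scipy, OpenCV 4.12 (cv2) and the standard library are available. Lean on these libraries where they do the work, as an engineer would, in place of code of your own. Each camera call takes 0.05 s, during which the arm holds its last target. There are 200 camera calls.

TASK

The part on the sprung steel table at the left end of the pallet carries a round bar of unknown radius. By touching them to the bar, find the one of the three coloured radius leaves whose notch beds on it with no rocking and no gap under the notch; press that leaf gently straight down, square across the middle of the bar, so that the table gives about 3 mm (never as much as 6 mm, with any leaf), hold it so for a moment, then let go and leave it standing upright on the bar. The two other leaves must end standing in the grey rack, and the tape roll and the loupe must not be disturbed.

Things in the scene. Friction and masses are not known exactly. Their poses are not given: they have to be found in the camera images.
- leaf_yellow_mid (a point): centre, 32 mm above the underside, of the yellow radius leaf: loose upright plate, 14 mm thick (own x), 46 wide (own y), 64 tall (own z), about 100 g. Through the thickness, in the middle of its underside, runs a notch, an arc of 120 degrees and of radius 10 mm: 17 mm wide, 5 mm deep at its top. Shoulders rounded to the same radius. Pinch it across the 14 mm, in its upper half, from above
- leaf_green_mid (a point): centre of the green radius leaf: same outer size as the yellow one, but radius 14 mm: notch 24 mm wide and 7 mm deep
- leaf_red_mid (a point): centre of the red radius leaf: same outer size as the yellow one, but radius 18 mm: notch 31 mm wide and 9 mm deep
- rack_top (a point): centre of the upper face of the fixed grey rack, 50 x 196 x 22 mm. Three slots in a row along its own y at -60, 0 and +60 mm, each 19 mm (x) by 51 mm (y), 14 mm deep. The leaves start standing in them in any order, thickness along the rack's x, underside 14 mm below this point
- seat (a point): centre of the upper face of the sprung steel table; it moves down with it. On it stands the part under test: white foot, 12 mm high, and above it, along this x, a steel bar 64 mm long with its axis 34 mm above this point. Bar radius 10, 14 or 18 mm, at random: crown 44, 48 or 52 mm above this point. Lay the notch across the middle of the bar, leaf thickness along the bar
- pallet: fixed aluminium base, 100 x 260 x 8 mm, carrying the sprung table (origin on the bench under the table, axes as the table's; the table's upper face 22 mm up). Two spare parts wait in black pockets at y = -80 and -160 mm, no part of this job. A leaf of too large a radius touches only the bar's crown and rocks; one too small rides on its notch corners, its notch top 2 mm or more above the crown
- table (a joint): how far the sprung table is pushed down, m: 0 at rest, end of travel 0.010. It yields from about 1 to 2 N of push, then takes 2 N more per mm: 3 mm is about 7 to 8 N
- tape_roll: bystander: orange roll of tape, 70 mm across, 16 mm high, origin at its underside; leave alone
- loupe: bystander: black loupe, 37 mm across, 34 mm high, origin at its underside; leave alone
Not all that is in view belongs to the job. Of the things that look like the part that bears leaf_green_mid, the larger one is meant.

How it is judged (in metres and radians):
On the way:
1. the leaf that fits is bedded on the bar, upright and square across it, and pressed so that the table is down 1.5 to 4.5 mm, held for half a second (value of joint table between 0.0015 and 0.0045 m and ((z of leaf_yellow_mid in the frame of seat between 0.0695 and 0.0725 m and x of leaf_yellow_mid in the frame of seat between -0.012 and 0.012 m and y of leaf_yellow_mid in the frame of seat between -0.006 and 0.006 m and angle between leaf_yellow_mid's own z axis and vertical below 0.12 rad and angle between the x axis of leaf_yellow_mid and the x axis of seat, either way round below 0.14 rad) or (z of leaf_green_mid in the frame of seat between 0.0715 and 0.0745 m and x of leaf_green_mid in the frame of seat between -0.012 and 0.012 m and y of leaf_green_mid in the frame of seat between -0.006 and 0.006 m and angle between leaf_green_mid's own z axis and vertical below 0.12 rad and angle between the x axis of leaf_green_mid and the x axis of seat, either way round below 0.14 rad) or (z of leaf_red_mid in the frame of seat between 0.0735 and 0.0765 m and x of leaf_red_mid in the frame of seat between -0.012 and 0.012 m and y of leaf_red_mid in the frame of seat between -0.006 and 0.006 m and angle between leaf_red_mid's own z axis and vertical below 0.12 rad and angle between the x axis of leaf_red_mid and the x axis of seat, either way round below 0.14 rad))), for 0.5 s.
At the end, for the whole second after the job is handed in: the leaf whose radius equals the bar's stands released on the bar, bedded within 1.5 mm of its proper height, within 12 mm of the bar's middle, within 6 mm sideways, upright and square across the bar within 7 to 8 degrees, the table back up; the two other leaves stand in slots of the rack (value of joint table below 0.001 m and ((z of leaf_yellow_mid in the frame of seat between 0.0695 and 0.0725 m and x of leaf_yellow_mid in the frame of seat between -0.012 and 0.012 m and y of leaf_yellow_mid in the frame of seat between -0.006 and 0.006 m and angle between leaf_yellow_mid's own z axis and vertical below 0.12 rad and angle between the x axis of leaf_yellow_mid and the x axis of seat, either way round below 0.14 rad and z of leaf_green_mid in the frame of rack_top between 0.012 and 0.022 m and x of leaf_green_mid in the frame of rack_top between -0.012 and 0.012 m and y of leaf_green_mid in the frame of rack_top between -0.075 and 0.075 m and angle between each of leaf_green_mid, leaf_red_mid's own z axis and vertical below 0.2 rad and z of leaf_red_mid in the frame of rack_top between 0.012 and 0.022 m and x of leaf_red_mid in the frame of rack_top between -0.012 and 0.012 m and y of leaf_red_mid in the frame of rack_top between -0.075 and 0.075 m) or (z of leaf_green_mid in the frame of seat between 0.0715 and 0.0745 m and x of leaf_green_mid in the frame of seat between -0.012 and 0.012 m and y of leaf_green_mid in the frame of seat between -0.006 and 0.006 m and angle between leaf_green_mid's own z axis and vertical below 0.12 rad and angle between the x axis of leaf_green_mid and the x axis of seat, either way round below 0.14 rad and z of leaf_yellow_mid in the frame of rack_top between 0.012 and 0.022 m and x of leaf_yellow_mid in the frame of rack_top between -0.012 and 0.012 m and y of leaf_yellow_mid in the frame of rack_top between -0.075 and 0.075 m and angle between each of leaf_yellow_mid, leaf_red_mid's own z axis and vertical below 0.2 rad and z of leaf_red_mid in the frame of rack_top between 0.012 and 0.022 m and x of leaf_red_mid in the frame of rack_top between -0.012 and 0.012 m and y of leaf_red_mid in the frame of rack_top between -0.075 and 0.075 m) or (z of leaf_red_mid in the frame of seat between 0.0735 and 0.0765 m and x of leaf_red_mid in the frame of seat between -0.012 and 0.012 m and y of leaf_red_mid in the frame of seat between -0.006 and 0.006 m and angle between leaf_red_mid's own z axis and vertical below 0.12 rad and angle between the x axis of leaf_red_mid and the x axis of seat, either way round below 0.14 rad and z of leaf_yellow_mid in the frame of rack_top between 0.012 and 0.022 m and x of leaf_yellow_mid in the frame of rack_top between -0.012 and 0.012 m and y of leaf_yellow_mid in the frame of rack_top between -0.075 and 0.075 m and angle between each of leaf_yellow_mid, leaf_green_mid's own z axis and vertical below 0.2 rad and z of leaf_green_mid in the frame of rack_top between 0.012 and 0.022 m and x of leaf_green_mid in the frame of rack_top between -0.012 and 0.012 m and y of leaf_green_mid in the frame of rack_top between -0.075 and 0.075 m))); the robot touches nothing.
It fails at once if the table was pushed down 6 mm or more (value of joint table above 0.006 m).
It fails at once if a bystander was moved (distance of any of tape_roll, loupe from where it was at the start of the episode above 0.02 m).
It also fails if it takes over 67 s, if anything falls off the work surface, if the arm or the gripper's body presses on something with over 40 N, if the wrist force passes 120 N, or if a joint passes its speed limit or range.

## Working session

There is one attempt and no reset: what is moved stays moved. The work goes in short steps, Python scripts to look and compute and a tool call to move; the robot and the scene stay as the last step left them, time stands still between calls to the robot, and variables do not carry over. Pictures are saved under pics/ and viewed, at most 10 in all, crops included, and the job is handed in when it is done.

Besides the shell and the picture viewer there is one more tool, called after ">>>" by a JSON object that holds its "method" and its "body". servo_tool: Moves the arm, as the interface text tells. Its arguments: {"type":"object","properties":{"steps":{"type":"array"},"newtons":{"type":"number"}},"required":["steps"]}

```bash
mkdir -p pics; cat > h.py <<'E'
import numpy as np, cv2
from rig import env
def grab(n):
    m=env.camera_model(n); im,d=env.get_image(n); return im,d,m
def cloud(d,m):
    h,w=d.shape; f=h/2/np.tan(np.radians(m['fovy'])/2)
    u,v=np.meshgrid(np.arange(w),np.arange(h))
    P=np.stack([(u-m['cx'])/f*d,(v-m['cy'])/f*d,d],-1)
    T=np.array(m['T']); return P@T[:3,:3].T+T[:3,3]
E
python3 - <<'E'
from h import *
for n in('top','scene'):
    im,d,m=grab(n); cv2.imwrite(f'pics/{n}0.png',im[:,:,::-1]); np.savez(f'{n}0.npz',im=im,P=cloud(d,m),d=d)
    print(n,m['fovy'],np.round(m['T'],3).tolist(),(d>0).mean())
s=env.observe();print(s['time_s'],s['position'],s['tool_rot'],s['ft_force'])
E
```

```text
top 42.73179162907407 [[0.019, -0.997, 0.069, 0.521], [-1.0, -0.018, 0.008, 0.105], [-0.007, -0.069, -0.998, 1.22], [0.0, 0.0, 0.0, 1.0]] 0.9962159863945578
scene 50.19836680608328 [[0.948, 0.287, -0.139, 0.746], [0.319, -0.843, 0.432, -0.323], [0.007, -0.454, -0.891, 0.894], [0.0, 0.0, 0.0, 1.0]] 0.9961734693877551
0.1 [0.20377085 0.51059959 0.24978277] [[-9.28735331e-01  3.70742674e-01 -7.44666766e-04]
 [ 3.70743309e-01  9.28734741e-01 -1.08646961e-03]
 [ 2.88797249e-04 -1.28512293e-03 -9.99999133e-01]] [ 0.34926979 -1.22393715  0.25983813]
```

View pics/top0.png

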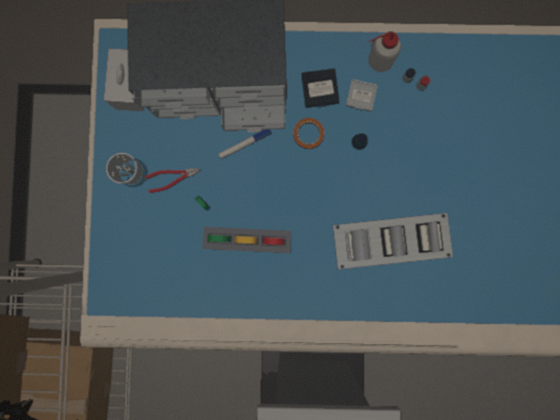

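View pics/scene0.png

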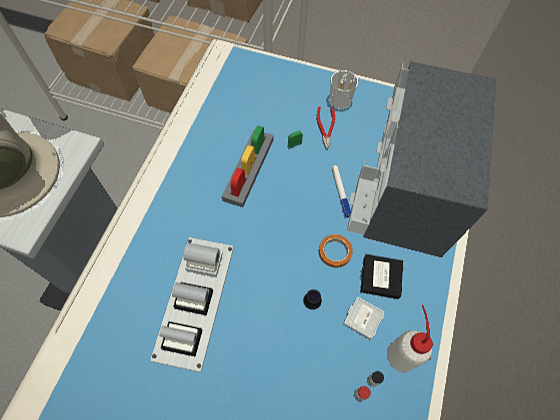

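The top view shows the rack at (247,240) with green, yellow and red leaves at columns 218, 246 and 273. A small green decoy is at (202,202). The pallet spans columns 335–452, with the table and test part at (358,245). The tape roll is at (309,133) and the loupe at (360,142).

```bash
python3 - <<'E'
from h import *
z=np.load('top0.npz'); im,P=z['im'],z['P']
hsv=cv2.cvtColor(im,cv2.COLOR_RGB2HSV)
roi=np.zeros(im.shape[:2],bool); roi[225:255,200:295]=1
for n,(a,b) in dict(green=(45,85),yellow=(15,35),red=(0,8)).items():
    M=roi&(hsv[...,0]>=a)&(hsv[...,0]<=b)&(hsv[...,1]>120)
    Q=P[M]; t=Q[Q[:,2]>0.06]; print(n,M.sum(),np.median(Q,0).round(4),len(t),t.mean(0).round(4) if len(t) else '')
def rect(M,zs):
    c=P[M][:,:2].astype(np.float32); r=cv2.minAreaRect(c*1000); print(len(c),r)
yy,xx=np.mgrid[:420,:560]
rect((yy>220)&(yy<262)&(xx>195)&(xx<300)&(P[...,2]>.015)&(P[...,2]<.03),0)
rect((yy>205)&(yy<275)&(xx>325)&(xx<460)&(P[...,2]>.005)&(P[...,2]<.013),0)
for c in (350,354,358,362,366): print([tuple((P[r,c]*1000).round(0).astype(int)) for r in (232,240,246,255)])
for c in (390,395,400,425,430,435): print([tuple((P[r,c]*1000).round(0).astype(int)) for r in (240,)])
E
```

```text
green 102 [0.5226 0.2485 0.0705] 95 [0.5227 0.25   0.0704]
yellow 140 [0.5213 0.1897 0.071 ] 134 [0.5212 0.1904 0.0711]
red 61 [0.5186 0.1318 0.0718] 61 [0.5192 0.1308 0.0716]
1376 ((521.235595703125, 191.06654357910156), (195.76385498046875, 50.07023620605469), 88.28300476074219)
3016 ((525.9884033203125, -138.23023986816406), (153.09130859375, 300.70343017578125), 1.05830717086792)
[(np.int64(542), np.int64(-40), np.int64(21)), (np.int64(524), np.int64(-39), np.int64(32)), (np.int64(511), np.int64(-39), np.int64(35)), (np.int64(491), np.int64(-40), np.int64(28))]
[(np.int64(541), np.int64(-43), np.int64(71)), (np.int64(524), np.int64(-43), np.int64(68)), (np.int64(511), np.int64(-43), np.int64(69)), (np.int64(492), np.int64(-44), np.int64(63))]
[(np.int64(541), np.int64(-51), np.int64(70)), (np.int64(524), np.int64(-51), np.int64(73)), (np.int64(511), np.int64(-51), np.int64(74)), (np.int64(492), np.int64(-52), np.int64(73))]
[(np.int64(541), np.int64(-60), np.int64(71)), (np.int64(524), np.int64(-59), np.int64(78)), (np.int64(512), np.int64(-59), np.int64(80)), (np.int64(492), np.int64(-60), np.int64(74))]
[(np.int64(541), np.int64(-69), np.int64(69)), (np.int64(524), np.int64(-69), np.int64(67)), (np.int64(512), np.int64(-69), np.int64(72)), (np.int64(493), np.int64(-69), np.int64(72))]
[(np.int64(525), np.int64(-122), np.int64(57))]
[(np.int64(526), np.int64(-132), np.int64(64))]
[(np.int64(526), np.int64(-142), np.int64(68))]
[(np.int64(527), np.int64(-204), np.int64(33))]
[(np.int64(527), np.int64(-208), np.int64(59))]
[(np.int64(527), np.int64(-217), np.int64(65))]
```

>>> {"method": "servo_tool", "body": {"steps": [{"tx": 2, "ty": -2.1, "yaw": -5}, {"tx": 2, "ty": -2.1, "yaw": -5}, {"tx": 2, "ty": -2.1, "yaw": -5}, {"tx": 2, "ty": -2.1, "yaw": -5}, {"tx": 2, "ty": -2.1, "yaw": -5}, {"tx": 2, "ty": -2.1, "yaw": -5}, {"tx": 2, "ty": -2.1, "yaw": -5}, {"tx": 2, "ty": -2.1, "yaw": -5}, {"tx": 2, "ty": -2.1, "yaw": -5}, {"tx": 2, "ty": -2.1, "yaw": -5}, {"tx": 2, "ty": -2.1, "yaw": -5}, {"tx": 2, "ty": -2.1, "yaw": -5}, {"tx": 2, "ty": -2.1, "yaw": -5}, {"tx": 2, "ty": -2.1, "yaw": -5}, {"tx": 2, "ty": -2.1}, {}, {}]}}

```text
invalid input at $.steps[0]: expected keys tx, ty, tz, yaw, claw
```

```bash
cat >> h.py <<'E'
def st():
    s=env.observe(); R=np.array(s['tool_rot'])
    print('t',round(s['time_s'],2),'p',(np.array(s['position'])*1000).round(1),'yaw_y',np.degrees(np.arctan2(R[1,1],R[0,1])).round(2),'F',np.round(s['ft_force'],2),'M',np.round(s['wrist_torque'],3),'w',round(s['grip_width']*1000,1),'g',s['gripper_force'])
E
python3 - <<'E'
from h import *
st(); im,d,m=grab('wrist'); cv2.imwrite('pics/w1.png',im[:,:,::-1]); np.savez('w1.npz',im=im,P=cloud(d,m)); print(m['fovy'],np.round(m['T'],3))
E
```

```text
t 0.1 p [203.8 510.6 249.8] yaw_y 68.24 F [ 0.35 -1.22  0.26] M [ 0.05  -0.022  0.047] w 85.2 g 0.0
71.3514786504491 [[ 0.372  0.889  0.267  0.135]
 [ 0.928 -0.356 -0.108  0.539]
 [-0.001  0.288 -0.958  0.374]
 [ 0.     0.     0.     1.   ]]
```

View pics/w1.png

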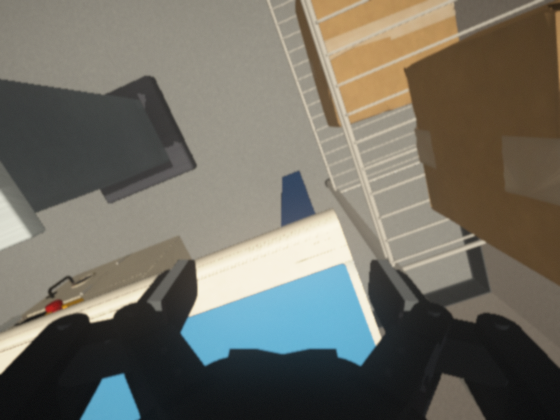

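The move was refused because every row needs all five keys. The picture shows the fingers at the bottom, with the TCP below them in view.

>>> {"method": "servo_tool", "body": {"steps": [{"tx": 2, "ty": -2.1, "tz": 0, "yaw": -5, "claw": 8.5}, {"tx": 2, "ty": -2.1, "tz": 0, "yaw": -5, "claw": 8.5}, {"tx": 2, "ty": -2.1, "tz": 0, "yaw": -5, "claw": 8.5}, {"tx": 2, "ty": -2.1, "tz": 0, "yaw": -5, "claw": 8.5}, {"tx": 2, "ty": -2.1, "tz": 0, "yaw": -5, "claw": 8.5}, {"tx": 2, "ty": -2.1, "tz": 0, "yaw": -5, "claw": 8.5}, {"tx": 2, "ty": -2.1, "tz": 0, "yaw": -5, "claw": 8.5}, {"tx": 2, "ty": -2.1, "tz": 0, "yaw": -5, "claw": 8.5}, {"tx": 2, "ty": -2.1, "tz": 0, "yaw": -5, "claw": 8.5}, {"tx": 2, "ty": -2.1, "tz": 0, "yaw": -5, "claw": 8.5}, {"tx": 2, "ty": -2.1, "tz": 0, "yaw": -5, "claw": 8.5}, {"tx": 2, "ty": -2.1, "tz": 0, "yaw": -5, "claw": 8.5}, {"tx": 2, "ty": -2.1, "tz": 0, "yaw": -5, "claw": 8.5}, {"tx": 2, "ty": -2.1, "tz": 0, "yaw": -5, "claw": 8.5}, {"tx": 2, "ty": -2, "tz": 0, "yaw": 0, "claw": 8.5}, {"tx": 1.6, "ty": -2, "tz": 0, "yaw": 0, "claw": 8.5}, {"tx": 0, "ty": 0, "tz": 0, "yaw": 0, "claw": 8.5}, {"tx": 0, "ty": 0, "tz": 0, "yaw": 0, "claw": 8.5}]}}

```text
time_s: 1.95
position: [0.5198, 0.1766, 0.25]
tool_rot: [[0.032, 1.0, -0.001], [1.0, -0.032, 0.0], [0.0, -0.001, -1.0]]
ft_force: [0.0, 0.6, -0.3]
grip_width: 0.085
gripper_force: 0.0
```

```bash
python3 - <<'E'
from h import *
st(); im,d,m=grab('wrist'); cv2.imwrite('pics/w2.png',im[:,:,::-1]); np.savez('w2.npz',im=im,P=cloud(d,m)); print(m['fovy'],np.round(m['T'],3))
E
```

```text
t 1.95 p [519.8 176.6 250. ] yaw_y -1.81 F [ 0.04  0.61 -0.3 ] M [0.002 0.022 0.026] w 85.0 g 0.0
71.3514786504491 [[ 0.999 -0.031 -0.01   0.522]
 [-0.033 -0.957 -0.288  0.251]
 [-0.001  0.288 -0.958  0.374]
 [ 0.     0.     0.     1.   ]]
```

View pics/w2.png

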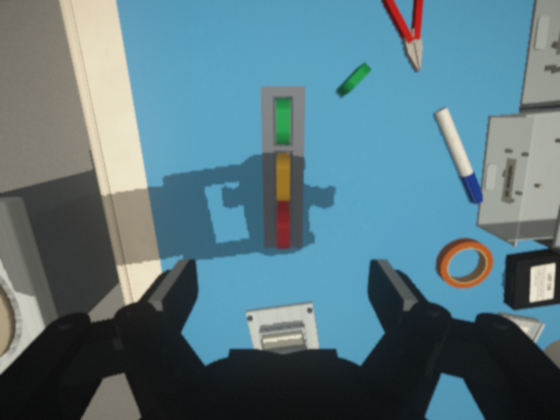

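The wrist view shows the rack, with green at (283,120), yellow at (283,175) and red at (283,225), and the pallet's left end at (283,325). I'll measure the leaves here, then look at the seat from above.

```bash
cat >> h.py <<'E'
def leaves(f):
    z=np.load(f); im,P=z['im'],z['P']; hsv=cv2.cvtColor(im,cv2.COLOR_RGB2HSV)
    for n,(a,b) in dict(green=(45,85),yellow=(12,35),red=(0,8)).items():
        M=(hsv[...,0]>=a)&(hsv[...,0]<=b)&(hsv[...,1]>120)&(P[...,2]>.066)&(P[...,2]<.3)
        if M.sum()<30: continue
        k,l,s,c=cv2.connectedComponentsWithStats(M.astype(np.uint8)); Q=P[l==1+s[1:,4].argmax()]
        r=cv2.minAreaRect((Q[:,:2]*1000).astype(np.float32)); print(n,len(Q),np.round(r[0],1),np.round(r[1],1),round(r[2],1),'z',np.median(Q[:,2]).round(4))
E
python3 - <<'E'
from h import *
leaves('w2.npz')
z=np.load('w2.npz'); P=z['P'];M=(P[...,2]>.016)&(P[...,2]<.026)&(P[...,1]>.08)&(P[...,1]<.31)&(P[...,0]>.47)&(P[...,0]<.57)
print(cv2.minAreaRect((P[M][:,:2]*1000).astype(np.float32)))
E
```

```text
green 593 [521.6 250.1] [41.6 13.1] 88.1 z 0.072
yellow 529 [520.2 191. ] [43.9 12.9] 87.8 z 0.0723
((519.9627685546875, 189.48147583007812), (195.997314453125, 49.97968673706055), 88.25470733642578)
```

>>> {"method": "servo_tool", "body": {"steps": [{"tx": 0, "ty": -3, "tz": 0, "yaw": 0, "claw": 8.5}, {"tx": 0, "ty": -4, "tz": 0, "yaw": 0, "claw": 8.5}, {"tx": 0, "ty": -4, "tz": 0, "yaw": 0, "claw": 8.5}, {"tx": 0, "ty": -4, "tz": 0, "yaw": 0, "claw": 8.5}, {"tx": 0, "ty": -4, "tz": 0, "yaw": 0, "claw": 8.5}, {"tx": 0, "ty": -4, "tz": 0, "yaw": 0, "claw": 8.5}, {"tx": 0, "ty": -4, "tz": 0, "yaw": 0, "claw": 8.5}, {"tx": 0, "ty": -3, "tz": 0, "yaw": 0, "claw": 8.5}, {"tx": 0, "ty": 0, "tz": 0, "yaw": 0, "claw": 8.5}, {"tx": 0, "ty": 0, "tz": 0, "yaw": 0, "claw": 8.5}]}}

```text
time_s: 3.0
position: [0.5197, -0.1224, 0.2503]
tool_rot: [[0.031, 1.0, -0.0], [1.0, -0.031, 0.001], [0.001, -0.0, -1.0]]
ft_force: [-0.3, 0.8, 0.0]
grip_width: 0.0847
gripper_force: 0.0
```

```bash
python3 - <<'E'
from h import *
st(); im,d,m=grab('wrist'); cv2.imwrite('pics/w3.png',im[:,:,::-1]); np.savez('w3.npz',im=im,P=cloud(d,m))
E
```

```text
t 3.0 p [ 519.7 -122.4  250.3] yaw_y -1.76 F [-0.34  0.83  0.03] M [ 0.053  0.013 -0.02 ] w 84.7 g 0.0
```

View pics/w3.png

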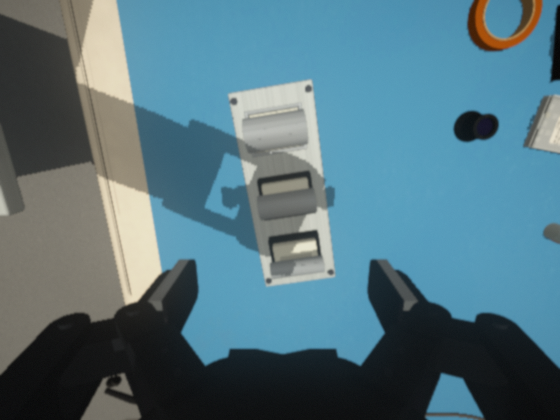

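The wrist view shows the seat's bar at (274,131) and the spare parts at (287,200) and (297,262). The pallet is turned a few degrees.

```bash
python3 - <<'E'
from h import *
from scipy.optimize import least_squares
P=np.load('w3.npz')['P']; x,y,zz=P[...,0],P[...,1],P[...,2]
B=(x>.44)&(x<.62)&(y>-.3)&(y<.02)
M=B&(zz>.005)&(zz<.012); r=cv2.minAreaRect((P[M][:,:2]*1000).astype(np.float32)); print('pallet',M.sum(),r)
box=cv2.boxPoints(r); print(box)
for y0,y1 in((-.1,.0),(-.18,-.1),(-.27,-.18)):
    M=B&(zz>.05)&(y>y0)&(y<y1); Q=P[M]*1000
    r=cv2.minAreaRect(Q[:,:2].astype(np.float32)); print('bar',len(Q),r)
    def f(p):
        dx=Q[:,0]-525; d=(Q[:,1]-p[0]-p[1]*dx)/np.hypot(1,p[1]); return np.hypot(d,Q[:,2]-p[2])-p[3]
    s=least_squares(f,[np.mean(Q[:,1]),0,56,14],loss='soft_l1'); print(s.x.round(3),np.degrees(np.arctan(s.x[1])).round(2),s.cost/len(Q),np.percentile(Q[:,2],[50,95,99]), 'x range',np.percentile(Q[:,0],[1,99]))
E
```

```text
pallet 7969 ((528.7098388671875, -134.94432067871094), (299.24822998046875, 177.8028564453125), 89.47552490234375)
[[ 438.44254  -283.74838 ]
 [ 616.2379   -285.37595 ]
 [ 618.9772     13.859741]
 [ 441.18176    15.487305]]
bar 3171 ((514.8894653320312, -69.41716766357422), (64.02889251708984, 57.78321075439453), 7.19568395614624)
[3.09901566e+06 2.61792278e+05 2.22681000e+02 1.51971000e+02] 90.0 1.6886737467071955 [ 73.43418385 374.42329767 374.42329767] x range [482.50855361 544.58577587]
bar 50821 ((520.4512939453125, -125.00929260253906), (149.04397583007812, 53.888492584228516), 5.930377006530762)
[262.337  65.121 193.347 125.878] 89.12 9.472538640550727 [310.66130044 329.58639961 332.30213848] x range [449.01655677 589.79994366]
bar 912 ((533.5169067382812, -216.57852172851562), (64.12554168701172, 19.76421356201172), 7.290865898132324)
[-2.18321e+02  1.23000e-01  5.67510e+01  9.66400e+00] 7.02 0.1651674043130744 [64.5344639  66.91708988 67.41124033] x range [501.64988495 563.95365543]
```

```bash
python3 - <<'E'
from h import *
from scipy.optimize import least_squares
P=np.load('w3.npz')['P']; x,y,zz=P[...,0],P[...,1],P[...,2]
B=(x>.44)&(x<.62)&(y>-.3)&(y<.02); B[300:]=0
M=B&(zz>.0055)&(zz<.012); k=cv2.morphologyEx(M.astype(np.uint8),cv2.MORPH_OPEN,np.ones((5,5)))
n,l,s,c=cv2.connectedComponentsWithStats(k); r=cv2.minAreaRect((P[l==1+s[1:,4].argmax()][:,:2]*1000).astype(np.float32)); print('pallet',r)
for y0,y1 in((-.1,.0),(-.18,-.1)):
    M=B&(zz>.056)&(zz<.085)&(y>y0)&(y<y1); Q=P[M]*1000
    r=cv2.minAreaRect(Q[:,:2].astype(np.float32)); print('bar',len(Q),r)
    def f(p):
        d=(Q[:,1]-p[0]-p[1]*(Q[:,0]-525))/np.hypot(1,p[1]); return np.hypot(d,Q[:,2]-p[2])-p[3]
    s=least_squares(f,[np.mean(Q[:,1]),.12,56,14],loss='soft_l1'); print(s.x.round(3),np.degrees(np.arctan(s.x[1])).round(2),s.cost/len(Q),np.percentile(Q[:,2],[50,95,99]), 'x range',np.percentile(Q[:,0],[1,99]))
E
```

```text
pallet ((522.876953125, -133.47793579101562), (100.11750030517578, 251.15167236328125), 7.1581950187683105)
bar 2242 ((513.52001953125, -58.57023620605469), (64.02889251708984, 35.91713333129883), 7.19568395614624)
[-57.081   0.125  56.659  17.723] 7.1 0.149423448165056 [72.15557933 74.86657552 75.42742376] x range [481.9294692  544.74012864]
bar 1423 ((523.4891967773438, -137.58370971679688), (63.84402847290039, 27.66324806213379), 7.2133402824401855)
[-1.37672e+02  1.23000e-01  5.67430e+01  1.36350e+01] 7.03 0.1482643755972875 [68.34013745 70.85125132 71.39316789] x range [492.05089966 554.16156167]
```

The bar fit gives a radius of about 18 mm, centre (513.4,-58.5) and axis at 7.1°. Red is therefore the first candidate to test by touch. I'll go back and measure the red leaf precisely.

>>> {"method": "servo_tool", "body": {"steps": [{"tx": 0, "ty": 3, "tz": 0, "yaw": 0, "claw": 8.5}, {"tx": 0, "ty": 4, "tz": 0, "yaw": 0, "claw": 8.5}, {"tx": 0, "ty": 4, "tz": 0, "yaw": 0, "claw": 8.5}, {"tx": 0, "ty": 4, "tz": 0, "yaw": 0, "claw": 8.5}, {"tx": 0, "ty": 3, "tz": 0, "yaw": 0, "claw": 8.5}, {"tx": 0, "ty": 0, "tz": 0, "yaw": 0, "claw": 8.5}, {"tx": 0, "ty": 0, "tz": 0, "yaw": 0, "claw": 8.5}]}}

```text
time_s: 3.75
position: [0.5194, 0.0584, 0.2505]
tool_rot: [[0.028, 1.0, 0.0], [1.0, -0.028, -0.0], [-0.0, 0.0, -1.0]]
ft_force: [-0.0, 0.6, -0.8]
grip_width: 0.0848
gripper_force: 0.0
```

```bash
python3 - <<'E'
from h import *
st(); im,d,m=grab('wrist'); np.savez('w4.npz',im=im,P=cloud(d,m)); leaves('w4.npz')
E
```

```text
t 3.75 p [519.4  58.4 250.5] yaw_y -1.58 F [-0.03  0.58 -0.81] M [ 0.002 -0.006 -0.021] w 84.8 g 0.0
green 164 [521.5 232.4] [ 8.  12.5] 84.5 z 0.0697
yellow 778 [520.1 189.6] [44.7 13.9] 88.5 z 0.0723
red 443 [518.1 132.1] [33.7 13.1] 88.3 z 0.072
```

```bash
python3 - <<'E'
from h import *
z=np.load('w4.npz'); im,P=z['im'],z['P']
M=(P[...,2]>.06)&(P[...,2]<.085)&(P[...,1]>.1)&(P[...,1]<.162)&(abs(P[...,0]-.52)<.03)
Q=P[M]*1000; print(cv2.minAreaRect(Q[:,:2].astype(np.float32)), np.percentile(Q[:,2],[5,50,95]))
T=Q[Q[:,2]>70]; print(T.min(0),T.max(0))
M=(P[...,2]>.06)&(P[...,2]<.085)&(P[...,1]>.165)&(P[...,1]<.22)&(abs(P[...,0]-.52)<.03); Q=P[M]*1000;print(cv2.minAreaRect(Q[:,:2].astype(np.float32)))
E
```

```text
((517.9855346679688, 130.3712921142578), (43.47990798950195, 13.510886192321777), 88.27720642089844) [63.061463   71.45105151 73.46233145]
[511.0776587  114.24450532  70.030626  ] [524.92865776 145.15154774  74.49028865]
((520.0521850585938, 189.4257049560547), (45.16577911376953, 13.868508338928223), 88.51466369628906)
```

>>> {"method": "servo_tool", "body": {"steps": [{"tx": -0.14, "ty": 2.4, "tz": 0, "yaw": -0.2, "claw": 5}, {"tx": 0, "ty": 2.4, "tz": 0, "yaw": 0, "claw": 5}, {"tx": 0, "ty": 2.36, "tz": -2, "yaw": 0, "claw": 5}, {"tx": 0, "ty": 0, "tz": -3, "yaw": 0, "claw": 5}, {"tx": 0, "ty": 0, "tz": -3, "yaw": 0, "claw": 5}, {"tx": 0, "ty": 0, "tz": -2, "yaw": 0, "claw": 5}, {"tx": 0, "ty": 0, "tz": -2, "yaw": 0, "claw": 5}, {"tx": 0, "ty": 0, "tz": -2, "yaw": 0, "claw": 5}, {"tx": 0, "ty": 0, "tz": -2, "yaw": 0, "claw": 5}, {"tx": 0, "ty": 0, "tz": -2, "yaw": 0, "claw": 5}, {"tx": 0, "ty": 0, "tz": -1.35, "yaw": 0, "claw": 5}, {"tx": 0, "ty": 0, "tz": 0, "yaw": 0, "claw": 5}, {"tx": 0, "ty": 0, "tz": 0, "yaw": 0, "claw": 5}]}}

```text
time_s: 5.1
position: [0.5188, 0.1279, 0.0572]
tool_rot: [[0.035, 0.999, 0.0], [0.999, -0.035, -0.0], [-0.0, 0.0, -1.0]]
ft_force: [0.1, 0.4, 0.6]
grip_width: 0.0497
gripper_force: 0.0
```

```bash
python3 -c "
from h import *
st()"
```

```text
t 5.1 p [518.8 127.9  57.2] yaw_y -2.01 F [0.12 0.36 0.6 ] M [-0.019  0.016 -0.055] w 49.7 g 0.0
```

>>> {"method": "servo_tool", "body": {"steps": [{"tx": -0.07, "ty": 0.2, "tz": 0, "yaw": 0.3, "claw": 5}, {"tx": 0, "ty": 0, "tz": 0, "yaw": 0, "claw": 3}, {"tx": 0, "ty": 0, "tz": 0, "yaw": 0, "claw": 1}, {"tx": 0, "ty": 0, "tz": 0, "yaw": 0, "claw": 1}, {"tx": 0, "ty": 0, "tz": 0, "yaw": 0, "claw": 1}, {"tx": 0, "ty": 0, "tz": 0, "yaw": 0, "claw": 1}, {"tx": 0, "ty": 0, "tz": 0, "yaw": 0, "claw": 1}, {"tx": 0, "ty": 0, "tz": 0, "yaw": 0, "claw": 1}], "newtons": 40}}

```text
time_s: 5.9
position: [0.5179, 0.1304, 0.0573]
tool_rot: [[0.029, 1.0, 0.001], [1.0, -0.029, 0.0], [0.0, 0.001, -1.0]]
ft_force: [-1.0, 1.1, 5.9]
grip_width: 0.0133
gripper_force: 41.2
```

```bash
python3 -c "
from h import *
st()"
```

```text
t 5.9 p [517.9 130.4  57.3] yaw_y -1.66 F [-1.01  1.07  5.85] M [ 0.05   0.245 -0.028] w 13.3 g 41.234389655292034
```

>>> {"method": "servo_tool", "body": {"steps": [{"tx": 0, "ty": 0, "tz": 1, "yaw": 0, "claw": 1}, {"tx": 0, "ty": 0, "tz": 2, "yaw": 0, "claw": 1}, {"tx": 0, "ty": 0, "tz": 2, "yaw": 0, "claw": 1}, {"tx": 0, "ty": 0, "tz": 2, "yaw": 0, "claw": 1}, {"tx": 0, "ty": 0, "tz": 2, "yaw": 0, "claw": 1}, {"tx": 0, "ty": 0, "tz": 2, "yaw": 0, "claw": 1}, {"tx": -0.05, "ty": -1.5, "tz": 1, "yaw": 0.8, "claw": 1}, {"tx": -0.05, "ty": -2, "tz": 0, "yaw": 1, "claw": 1}, {"tx": -0.05, "ty": -3, "tz": 0, "yaw": 1, "claw": 1}, {"tx": -0.05, "ty": -3, "tz": 0, "yaw": 1, "claw": 1}, {"tx": -0.05, "ty": -3, "tz": 0, "yaw": 1, "claw": 1}, {"tx": -0.1, "ty": -2.5, "tz": 0, "yaw": 1, "claw": 1}, {"tx": -0.1, "ty": -2, "tz": 0, "yaw": 1, "claw": 1}, {"tx": 0, "ty": -1.5, "tz": 0, "yaw": 1, "claw": 1}, {"tx": 0, "ty": -0.4, "tz": 0, "yaw": 1, "claw": 1}, {"tx": 0, "ty": 0, "tz": 0, "yaw": 0, "claw": 1}, {"tx": 0, "ty": 0, "tz": 0, "yaw": 0, "claw": 1}, {"tx": 0, "ty": 0, "tz": 0, "yaw": 0, "claw": 1}]}}

```text
time_s: 7.7
position: [0.5132, -0.0578, 0.1769]
tool_rot: [[-0.125, 0.992, -0.0], [0.992, 0.125, 0.0], [0.0, -0.0, -1.0]]
ft_force: [-0.9, -0.4, -1.4]
grip_width: 0.0135
gripper_force: 40.3
```

```bash
python3 - <<'E'
from h import *
st(); im,d,m=grab('scene'); cv2.imwrite('pics/s5.png',im[:,:,::-1]);np.savez('s5.npz',im=im,P=cloud(d,m),T=m['T'])
im,d,m=grab('wrist'); cv2.imwrite('pics/w5.png',im[:,:,::-1]);np.savez('w5.npz',im=im,P=cloud(d,m))
E
```

```text
t 7.7 p [513.2 -57.8 176.9] yaw_y 7.18 F [-0.93 -0.44 -1.44] M [ 0.014  0.03  -0.032] w 13.5 g 40.3282617777586
```

View pics/w5.png

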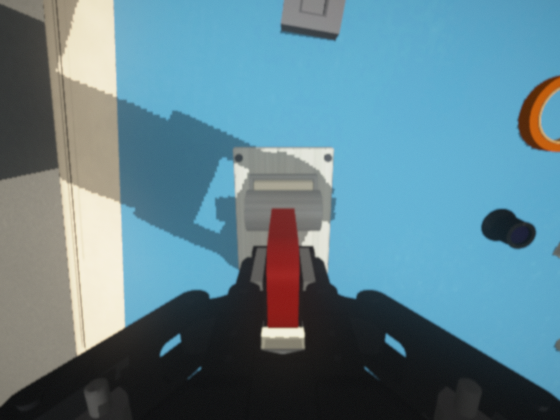

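View pics/s5.png

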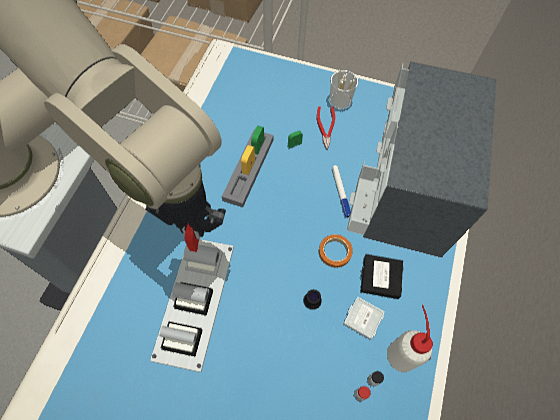

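The wrist view shows the red leaf (283,265) aligned with the bar's middle (283,212), and the scene view shows it hanging over the bar at (192,238). Next I check the leaf's offset in hand.

```bash
python3 - <<'E'
from h import *
z=np.load('w5.npz'); im,P=z['im'],z['P']*1000; hsv=cv2.cvtColor(im,cv2.COLOR_RGB2HSV)
M=((hsv[...,0]<8)|(hsv[...,0]>172))&(hsv[...,1]>140)&(P[...,2]>100)&(P[...,1]<20)
Q=P[M]; a=np.radians(7.15); R=np.array([[np.cos(a),np.sin(a)],[-np.sin(a),np.cos(a)]])
L=(Q[:,:2]-[513.4,-58.5])@R.T
for lo in range(100,210,8):
    s=(Q[:,2]>=lo)&(Q[:,2]<lo+8)
    if s.sum()>10: print(lo,s.sum(),'x',np.percentile(L[s,0],[2,98]).round(1),'y',np.percentile(L[s,1],[2,50,98]).round(1))
E
```

```text
124 14 x [-6.6  4.4] y [23.  23.4 23.5]
132 88 x [-6.6  5.7] y [23.  23.4 23.8]
140 96 x [-6.3  5.6] y [23.1 23.4 23.8]
148 118 x [-6.6  5.8] y [23.  23.5 23.9]
156 136 x [-6.8  5.9] y [23.  23.4 23.8]
164 158 x [-6.6  5.6] y [23.  23.5 23.8]
172 255 x [-6.9  5.9] y [21.6 23.2 23.7]
180 631 x [-7.2  6.3] y [15.2 19.8 22.7]
188 2075 x [-7.1  6.2] y [-12.9   4.4  16.8]
```

>>> {"method": "servo_tool", "body": {"steps": [{"tx": 0, "ty": 0, "tz": -1, "yaw": 0, "claw": 1}, {"tx": 0, "ty": 0, "tz": -1, "yaw": 0, "claw": 1}, {"tx": 0, "ty": 0, "tz": -1, "yaw": 0, "claw": 1}, {"tx": 0, "ty": 0, "tz": -1, "yaw": 0, "claw": 1}, {"tx": 0, "ty": 0, "tz": -0.8, "yaw": 0, "claw": 1}, {"tx": 0, "ty": 0, "tz": -0.5, "yaw": 0, "claw": 1}, {"tx": 0, "ty": 0, "tz": -0.3, "yaw": 0, "claw": 1}, {"tx": 0, "ty": 0, "tz": 0, "yaw": 0, "claw": 1}, {"tx": 0, "ty": 0, "tz": 0, "yaw": 0, "claw": 1}]}}

```text
time_s: 8.7
position: [0.5135, -0.0587, 0.1211]
tool_rot: [[-0.124, 0.992, 0.001], [0.992, 0.124, -0.0], [-0.0, 0.001, -1.0]]
ft_force: [-0.5, 0.3, -0.9]
grip_width: 0.0131
gripper_force: 40.3
```

```bash
python3 -c "
from h import *
st()"
```

```text
t 8.7 p [513.5 -58.7 121.1] yaw_y 7.14 F [-0.49  0.29 -0.89] M [-0.02  -0.015 -0.056] w 13.1 g 40.340068861842155
```

>>> {"method": "servo_tool", "body": {"steps": [{"tx": 0, "ty": 0, "tz": -0.1, "yaw": 0, "claw": 1}, {"tx": 0, "ty": 0, "tz": -0.1, "yaw": 0, "claw": 1}, {"tx": 0, "ty": 0, "tz": 0, "yaw": 0, "claw": 1}, {"tx": 0, "ty": 0, "tz": 0, "yaw": 0, "claw": 1}]}}

```text
time_s: 9.1
position: [0.5133, -0.0586, 0.1189]
tool_rot: [[-0.124, 0.992, 0.0], [0.992, 0.124, -0.0], [-0.0, 0.0, -1.0]]
ft_force: [-0.2, -1.1, -0.7]
grip_width: 0.0136
gripper_force: 40.3
```

```bash
python3 -c "
from h import *
st()"
```

```text
t 9.1 p [513.3 -58.6 118.9] yaw_y 7.14 F [-0.17 -1.13 -0.66] M [ 0.047 -0.004  0.044] w 13.6 g 40.33805675804615
```

>>> {"method": "servo_tool", "body": {"steps": [{"tx": 0, "ty": 0, "tz": -0.1, "yaw": 0, "claw": 1}, {"tx": 0, "ty": 0, "tz": -0.1, "yaw": 0, "claw": 1}, {"tx": 0, "ty": 0, "tz": 0, "yaw": 0, "claw": 1}, {"tx": 0, "ty": 0, "tz": 0, "yaw": 0, "claw": 1}]}}

```text
time_s: 9.5
position: [0.5133, -0.0586, 0.1168]
tool_rot: [[-0.124, 0.992, -0.0], [0.992, 0.124, 0.0], [0.0, -0.0, -1.0]]
ft_force: [0.4, -0.5, -0.7]
grip_width: 0.0131
gripper_force: 40.3
```

>>> {"method": "servo_tool", "body": {"steps": [{"tx": 0, "ty": 0, "tz": -0.1, "yaw": 0, "claw": 1}, {"tx": 0, "ty": 0, "tz": 0, "yaw": 0, "claw": 1}, {"tx": 0, "ty": 0, "tz": 0, "yaw": 0, "claw": 1}]}}

```text
time_s: 9.8
position: [0.5133, -0.0586, 0.1158]
tool_rot: [[-0.124, 0.992, -0.0], [0.992, 0.124, 0.0], [0.0, -0.0, -1.0]]
ft_force: [0.0, -0.3, -1.1]
grip_width: 0.0137
gripper_force: 40.3
```

>>> {"method": "servo_tool", "body": {"steps": [{"tx": 0, "ty": 0, "tz": -0.1, "yaw": 0, "claw": 1}, {"tx": 0, "ty": 0, "tz": 0, "yaw": 0, "claw": 1}, {"tx": 0, "ty": 0, "tz": 0, "yaw": 0, "claw": 1}]}}

```text
time_s: 10.1
position: [0.5133, -0.0586, 0.1148]
tool_rot: [[-0.124, 0.992, -0.0], [0.992, 0.124, 0.0], [0.0, -0.0, -1.0]]
ft_force: [-0.2, -0.2, -0.8]
grip_width: 0.0135
gripper_force: 40.3
```

>>> {"method": "servo_tool", "body": {"steps": [{"tx": 0, "ty": 0, "tz": -0.1, "yaw": 0, "claw": 1}, {"tx": 0, "ty": 0, "tz": 0, "yaw": 0, "claw": 1}, {"tx": 0, "ty": 0, "tz": 0, "yaw": 0, "claw": 1}]}}

```text
time_s: 10.4
position: [0.5133, -0.0585, 0.114]
tool_rot: [[-0.124, 0.992, 0.0], [0.992, 0.124, 0.0], [0.0, 0.0, -1.0]]
ft_force: [-0.0, 0.9, 1.7]
grip_width: 0.0137
gripper_force: 40.7
```

>>> {"method": "servo_tool", "body": {"steps": [{"tx": 0, "ty": 0, "tz": -0.1, "yaw": 0, "claw": 1}, {"tx": 0, "ty": 0, "tz": 0, "yaw": 0, "claw": 1}, {"tx": 0, "ty": 0, "tz": 0, "yaw": 0, "claw": 1}]}}

```text
time_s: 10.7
position: [0.5134, -0.0585, 0.113]
tool_rot: [[-0.124, 0.992, 0.0], [0.992, 0.124, 0.0], [0.0, 0.0, -1.0]]
ft_force: [-1.2, 1.4, 3.8]
grip_width: 0.0136
gripper_force: 41.0
```

Contact came at TCP z≈114.2, against 114.3 predicted for red bedded on an 18 mm bar. A 14 mm bar would have given about 110, so red fits. I'll press on to about 3 mm.

>>> {"method": "servo_tool", "body": {"steps": [{"tx": 0, "ty": 0, "tz": -0.05, "yaw": 0, "claw": 1}, {"tx": 0, "ty": 0, "tz": -0.05, "yaw": 0, "claw": 1}, {"tx": 0, "ty": 0, "tz": 0, "yaw": 0, "claw": 1}, {"tx": 0, "ty": 0, "tz": 0, "yaw": 0, "claw": 1}]}}

```text
time_s: 11.1
position: [0.5134, -0.0586, 0.112]
tool_rot: [[-0.124, 0.992, 0.0], [0.992, 0.124, 0.0], [0.0, 0.0, -1.0]]
ft_force: [-1.0, 2.6, 5.1]
grip_width: 0.0135
gripper_force: 41.3
```

>>> {"method": "servo_tool", "body": {"steps": [{"tx": 0, "ty": 0, "tz": -0.08, "yaw": 0, "claw": 1}, {"tx": 0, "ty": 0, "tz": 0, "yaw": 0, "claw": 1}, {"tx": 0, "ty": 0, "tz": 0, "yaw": 0, "claw": 1}, {"tx": 0, "ty": 0, "tz": 0, "yaw": 0, "claw": 1}]}}

```text
time_s: 11.5
position: [0.5134, -0.0586, 0.1114]
tool_rot: [[-0.124, 0.992, 0.001], [0.992, 0.124, -0.0], [-0.0, 0.001, -1.0]]
ft_force: [-1.8, 2.2, 6.8]
grip_width: 0.0134
gripper_force: 41.5
```

>>> {"method": "servo_tool", "body": {"steps": [{"tx": 0, "ty": 0.03, "tz": 0, "yaw": 0, "claw": 1}, {"tx": 0, "ty": 0.02, "tz": 0, "yaw": 0, "claw": 1}, {"tx": 0, "ty": 0, "tz": 0, "yaw": 0, "claw": 1}, {"tx": 0, "ty": 0, "tz": 0, "yaw": 0, "claw": 1}, {"tx": 0, "ty": 0, "tz": 0, "yaw": 0, "claw": 1}, {"tx": 0, "ty": 0, "tz": 0, "yaw": 0, "claw": 1}, {"tx": 0, "ty": 0, "tz": 0, "yaw": 0, "claw": 1}, {"tx": 0, "ty": 0, "tz": 0, "yaw": 0, "claw": 1}, {"tx": 0, "ty": 0, "tz": 0, "yaw": 0, "claw": 1}, {"tx": 0, "ty": 0, "tz": 0, "yaw": 0, "claw": 1}, {"tx": 0, "ty": 0, "tz": 0, "yaw": 0, "claw": 1}]}}

```text
time_s: 12.6
position: [0.5134, -0.0584, 0.1114]
tool_rot: [[-0.124, 0.992, 0.001], [0.992, 0.124, -0.001], [-0.001, 0.0, -1.0]]
ft_force: [-1.2, 1.7, 6.7]
grip_width: 0.0134
gripper_force: 41.5
```

```bash
python3 - <<'E'
from h import *
st(); im,d,m=grab('wrist'); P=cloud(d,m)*1000; hsv=cv2.cvtColor(im,cv2.COLOR_RGB2HSV)
M=((hsv[...,0]<8)|(hsv[...,0]>172))&(hsv[...,1]>140)&(P[...,2]>60)&(P[...,2]<116)&(P[...,1]<20)
Q=P[M]; a=np.radians(7.15); R=np.array([[np.cos(a),np.sin(a)],[-np.sin(a),np.cos(a)]])
L=(Q[:,:2]-[513.4,-58.5])@R.T
for lo in range(60,116,8):
    s=(Q[:,2]>=lo)&(Q[:,2]<lo+8)
    if s.sum()>10: print(lo,s.sum(),'x',np.percentile(L[s,0],[2,98]).round(1),'y',np.percentile(L[s,1],[2,50,98]).round(1))
# table face height beside the foot, rest = 22
B=(np.abs(((P[...,:2]-[513.4,-58.5])@R.T)[...,0])<33)
Y=((P[...,:2]-[513.4,-58.5])@R.T)[...,1]
for y in range(16,40,3):
    s=B&(Y>=y)&(Y<y+3)&(P[...,2]<60); print(y,s.sum(),np.percentile(P[...,2][s],[10,50,90]).round(1) if s.sum() else '')
E
```

```text
t 12.6 p [513.4 -58.4 111.4] yaw_y 7.14 F [-1.21  1.7   6.7 ] M [0.209 0.24  0.009] w 13.4 g 41.52432560920715
60 26 x [-6.3  5.8] y [22.7 22.9 23.3]
68 91 x [-6.4  5.9] y [22.5 23.  23.3]
76 111 x [-6.7  6. ] y [22.5 23.  23.3]
84 112 x [-6.4  5.9] y [22.6 23.  23.5]
92 141 x [-6.6  6. ] y [22.5 23.  23.4]
100 169 x [-6.7  6. ] y [22.5 23.  23.4]
108 297 x [-7.9  6.4] y [11.7 22.5 23.3]
16 798 [31.1 50.9 58.8]
19 565 [20.3 29.3 32.1]
22 360 [23.  23.8 24.6]
25 663 [ 8.1 14.7 23.4]
28 328 [7.8 8.6 9.4]
31 314 [7.7 8.5 9.4]
34 296 [7.7 8.6 9.6]
37 319 [7.8 8.7 9.5]
```

Held for over a second at about 2.8 mm, with the leaf square and centred. Now I rise to the contact height, release and withdraw.

>>> {"method": "servo_tool", "body": {"steps": [{"tx": 0, "ty": 0, "tz": 0.1, "yaw": 0, "claw": 1}, {"tx": 0, "ty": 0, "tz": 0.1, "yaw": 0, "claw": 1}, {"tx": 0, "ty": 0, "tz": 0.06, "yaw": 0, "claw": 1}, {"tx": 0, "ty": 0, "tz": 0, "yaw": 0, "claw": 1}, {"tx": 0, "ty": 0, "tz": 0, "yaw": 0, "claw": 1}]}}

```text
time_s: 13.15
position: [0.5134, -0.0583, 0.1135]
tool_rot: [[-0.124, 0.992, 0.0], [0.992, 0.124, -0.0], [-0.0, 0.0, -1.0]]
ft_force: [-0.0, -0.1, 2.5]
grip_width: 0.0133
gripper_force: 40.9
```

>>> {"method": "servo_tool", "body": {"steps": [{"tx": 0, "ty": 0, "tz": 0, "yaw": 0, "claw": 1.5}, {"tx": 0, "ty": 0, "tz": 0, "yaw": 0, "claw": 1.8}, {"tx": 0, "ty": 0, "tz": 0, "yaw": 0, "claw": 2.2}, {"tx": 0, "ty": 0, "tz": 0, "yaw": 0, "claw": 3}, {"tx": 0, "ty": 0, "tz": 0, "yaw": 0, "claw": 4}, {"tx": 0, "ty": 0, "tz": 0, "yaw": 0, "claw": 5}, {"tx": 0, "ty": 0, "tz": 0, "yaw": 0, "claw": 5}, {"tx": 0, "ty": 0, "tz": 0, "yaw": 0, "claw": 5}]}}

```text
time_s: 13.95
position: [0.5133, -0.0581, 0.1136]
tool_rot: [[-0.124, 0.992, 0.0], [0.992, 0.124, 0.0], [0.0, 0.0, -1.0]]
ft_force: [-0.4, 0.3, -0.8]
grip_width: 0.0501
gripper_force: 0.0
```

>>> {"method": "servo_tool", "body": {"steps": [{"tx": 0, "ty": 0, "tz": 1, "yaw": 0, "claw": 5}, {"tx": 0, "ty": 0, "tz": 2, "yaw": 0, "claw": 5}, {"tx": 0, "ty": 0, "tz": 2, "yaw": 0, "claw": 5}, {"tx": 0, "ty": 0, "tz": 3, "yaw": 0, "claw": 5}, {"tx": 0, "ty": 0, "tz": 3, "yaw": 0, "claw": 5}, {"tx": 0, "ty": -3, "tz": 2, "yaw": 0, "claw": 5}, {"tx": 0, "ty": -3, "tz": 0, "yaw": 0, "claw": 5}, {"tx": 0, "ty": -1, "tz": 0, "yaw": 0, "claw": 5}, {"tx": 0, "ty": 0, "tz": 0, "yaw": 0, "claw": 5}, {"tx": 0, "ty": 0, "tz": 0, "yaw": 0, "claw": 5}]}}

```text
time_s: 14.95
position: [0.5131, -0.1273, 0.2434]
tool_rot: [[-0.124, 0.992, -0.001], [0.992, 0.124, 0.001], [0.001, -0.001, -1.0]]
ft_force: [0.3, 0.5, -0.7]
grip_width: 0.0502
gripper_force: 0.0
```

```bash
python3 - <<'E'
from h import *
st(); im,d,m=grab('wrist'); cv2.imwrite('pics/w6.png',im[:,:,::-1]); P=cloud(d,m)*1000; hsv=cv2.cvtColor(im,cv2.COLOR_RGB2HSV)
M=((hsv[...,0]<8)|(hsv[...,0]>172))&(hsv[...,1]>140)&(P[...,2]>60)&(P[...,2]<140)&(P[...,1]<20)&(P[...,0]<570)
Q=P[M]; a=np.radians(7.15); R=np.array([[np.cos(a),np.sin(a)],[-np.sin(a),np.cos(a)]])
L=(Q[:,:2]-[513.4,-58.5])@R.T
for lo in range(60,140,8):
    s=(Q[:,2]>=lo)&(Q[:,2]<lo+8)
    if s.sum()>10: print(lo,s.sum(),'x',np.percentile(L[s,0],[2,98]).round(1),'y',np.percentile(L[s,1],[2,50,98]).round(1))
T=Q[Q[:,2]>124]; print('top',np.median(T[:,2]), cv2.minAreaRect(T[:,:2].astype(np.float32)))
B=P[(hsv[...,1]<60)&(abs(P[...,0]-513)<29)&(abs(P[...,1]+58)<5)&(P[...,2]<90)];print('crown',np.percentile(B[:,2],[50,90,98]))
E
```

```text
t 14.95 p [ 513.1 -127.3  243.4] yaw_y 7.14 F [ 0.29  0.5  -0.69] M [-0.012  0.033  0.029] w 50.2 g 0.0
116 148 x [-7.2  5.4] y [-20.1  18.2  21.6]
124 766 x [-6.5  6.1] y [-17.3   0.2  16.7]
top 128.74316372205186 ((513.2848510742188, -58.525360107421875), (12.805999755859375, 36.40589141845703), 7.556211471557617)
crown [73.93077498 74.9654411  75.58777705]
```

View pics/w6.png

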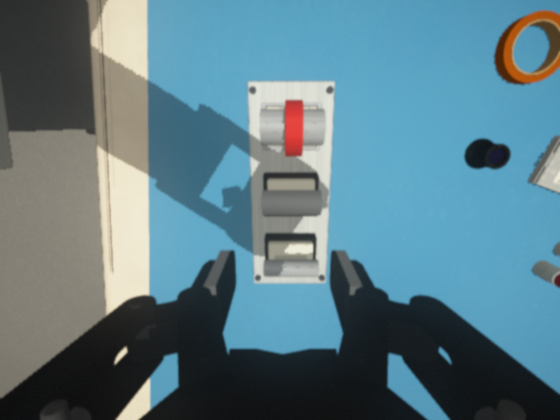

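The red leaf stands upright on the bar at (293,128). Its top is at 128.7 mm, against 129 expected when bedded, and it is square within 0.5°. I'm handing in.

```bash
python3 -c "
from rig import env
print(env.close_job())"
```

```text
the job is handed in; nothing more can be done
None
```

I handed the job in with the red leaf (18 mm) standing released and upright on the bar, after pressing it about 2.8 mm and holding for over a second; I touched only red to the bar, because vision and contact height both matched 18 mm, and yellow and green were never moved from the rack.

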